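# Clamp a test tile with the sunken knob

### The arm

A 6-joint arm with a two-finger parallel gripper is mounted at the origin on the work surface; the furniture and walls round the work are solid. World frame = base frame: x ahead of the robot, y to its left, z up, the work surface at z = 0. Lengths are in m, angles in degrees, forces in N, time in s.
With the tool pointing down it reaches from about 0.25 to 0.725 m from the base axis. Payload 9.7 kg.
Tool frame: the origin (TCP) lies between the finger pads; the fingertips stand 22 mm ahead of it and the grasp point (between the pads) lies 3 mm ahead of it; z points along the fingers, y is the line along which they close (so a half turn about z gives the same grasp; the last joint's range is limited). The gripper opens to 85 mm and grips with 20 to 120 N. Pads are 22 mm wide; open, the fingers measure 114 mm over their backs; the gripper's body (76 mm by 85 mm) begins 54 mm behind the grasp point. The pads swing forward as they close: fully open they stand 13 mm farther back than shut.
Start: joints at [-72.651, 4.979, 10.078, 95.1, 0, 90], TCP at [0.164, -0.525, 0.253] pointing down, gripper open.
Joint ranges: [-179.16, 179.16], [-48.56, 103.87], [-65.8, 70.77], [-126.05, 130.52], [-82.76, 87.17], [-180, 180]. Speed limits (degrees/s): [127.2, 127.2, 147.25, 180, 180, 180].

### API

Orientations are given as [roll, pitch, yaw] about the fixed x, y, z axes, in that order (R = Rz(yaw) Ry(pitch) Rx(roll)).
In Python, from workcell import bot, viewer, finder gives the robot as it stands.
- The arm moves only by the tool move_arm, never from a script. Its arguments are lists of equal length, an entry for each row: "offset": the shift along the tool's x, y, z in cm, a list of three; "twist": the turn, a rotation vector about the tool's x, y, z in rad, a list of three; "grip": the opening, from 0 (shut) to 1 (fully open). In form: {"offset": [[x, y, z], ...], "twist": [[ax, ay, az], ...], "grip": [grip, ...]}. A call has 1 to 5 rows; each row shifts and turns the commanded pose from where the row before left it, along the tool's axes as they then stand; what a row does not reach is not made up. A row lasts 1/10 s, in which the tool goes at most 50 mm and 8.59 degrees, less where a joint would pass 70% of its speed; a pose out of reach is approached as far as the arm can. A call is refused whole if a number of a shift passes 5 or a number of a turn 0.15, either way. A call with a gripper value outside its range is refused whole. The fingers move at their own pace and stop on an object; "force" is the grip in N (left out, the last holds). Time passes only in rows, so rows that do not move let the fingers close. It gives the time, the measured TCP pose, the force, the opening and the grip force at its end, in the units of the state.
- bot.get_obs(): the state, without advancing time (a new reading comes with each control period).
- viewer.camera(name): name is "scene" or "top" or "wrist"; returns a dict with "color" (420x560x3 uint8, red, green, blue), "depth" (420x560 float32, m along the optical axis (not along the pixel's ray), 0 where there is no reading), "vfov" (degrees; the focal length in pixels is half the picture's height over the tangent of half this angle, whatever the lens; pixels are square), "cx", "cy" (the principal point, pixels), "position" and "attitude" of the camera in the world; the wrist camera has in their place "tool_from_camera" (4x4, takes a point from camera to tool coordinates, whose origin is the TCP and whose axes are the flange's). Camera axes: x right, y down, z forward; pixel columns grow to the right and rows downward; lengths in m; the calibration is good to about 2 mm. A picture is of the moment at which its call begins: read the wrist's pose just before it.
- bot.job_done(): hands the job in; it is judged then, once.
Trained networks look in a picture, given as the dict that the camera call returned (one of the last four; its "shot" number tells which), for a name from the list of things; names that differ only in an ending like _2 or _b are one class to them, and where a whole thing is asked for, a point or a joint stands for the part that bears it (a point fixed in the world has none). Each returns a list of dicts, best first, with "p" (0 to 1); they miss things now and then, are a little off and sometimes report something else, mostly with a low value. They report only what shows in the picture. A call takes as long as a camera call. They do not tell look-alikes from the thing itself.
- finder.boxes_of(picture, thing): "position" ([column, row] in pixels, amid what is visible of it).
- finder.pinpoint(picture, thing): "position" ([column, row] in pixels: a listed point, or the origin of a listed thing).
The state is a dict: "time": time; "q": joint angles; "qd": joint speeds; "joint_efforts": joint torques, N m; "ee_pos": TCP position; "tcp_rot": TCP orientation; "wrist_force": force on the tool from outside, world axes, zero at the start; "torque": the same for the moment, N m; "opening": finger opening in m; "grasp_force": force on a finger pad.
Only numpy, scipy, OpenCV 4.12 (cv2) and the standard library are available. Lean on these libraries where they do the work, as an engineer would, in place of code of your own. Each camera call takes 0.05 s, during which the arm holds its last target. There are 200 camera calls.

### The job

Lay the test tile flat on the narrow bed of the wooden tile jig, lengthwise between the jaw and the stop, and let go of it. Then turn the knob sunk in the jig's well clockwise until the jaw holds the tile snugly against the stop: a light finger-tight grip, as the tile chips if it is clamped hard. Do not lean on the jig, and leave the other things on the table where they are.

Things in the scene. Friction and masses are not known exactly. Their poses are not given: they have to be found in the camera images.
- jig: The fixed tile jig. Origin on the table under the knob's axis; z up; x runs along the bed, from knob to stop. Its wooden housing, centred on the origin, is 100 x 100 mm and 44 mm high, with a round well in its top, 77 mm wide and 30 mm deep (floor 14 mm above the table). A narrow bed reaches from the housing (x = 50 mm) to x = 172 mm.
- bed_mid (a point): Point on top of the bed, on its centre line, at jig x = 99 mm, 12 mm above the table; axes as the jig. The bed is 32 mm wide and has no side walls, so a tile lying lengthwise overhangs it by 5 mm on either side, where fingers may reach down beside it.
- slot_mid (a point): Middle of the range of the aluminium stop (jig x = 131 mm, on the bed's top). The stop, 36 mm wide, 16 mm thick, top 24 mm above the table, stands across the bed. It is set anew for every job: its face, which looks to the jaw, is anywhere from jig x = 127 to 135 mm and is not measured, so the knob angle that clamps the tile must be found by feel.
- knob (a joint): Rad: 0 open, grows clockwise seen from above, limit 2.2; starts at 0 to 0.15; 1 rad = 12 mm of jaw. Free drag 0.075 N m (more when fast). Pressing the tile on the stop adds 0.012 N m per N, and 40 to 60 N per rad. The tile is snug from 2.5 N, chips at 16 N: aim for 8 to 10 N, a reading 0.1 to 0.12 N m above that in free turning. Let go, the knob eases back to about 6 N and stays. Turn needed: 0.45 to 1.5 rad.
- knob_top (a point): Centre of the top of the black knob, on its axis, 39 mm above the table, 5 mm below the rim. It is an upright bar 30 x 14 mm, from 18 to 39 mm above the table, on a disc 32 mm wide (top 20 mm above the table). x points along the bar and turns with it; at knob = 0 it is the jig's x. Pinch it firmly (40 N) across the 14 mm; 31 mm are free to the well's wall on either side.
- jaw_face (a point): Centre of the face of the aluminium jaw, 36 mm wide, from 13 to 25 mm above the table, at jig x = 64 mm + 12 mm per rad of knob while it touches nothing. The tile goes between this face and the stop, with 5 to 15 mm of play at the start.
- jaw: The same jaw as a body; its origin is on the table, 64 mm behind the jaw's face; x as the jig's x.
- tile_mid (a point): Centre of the only test tile here: flat, ceramic, partly glazed, 56 x 42 mm, 6 mm thick (3 mm from centre to underside). x along its 56 mm, y along its 42 mm. It starts lying flat on the table; pinch it across the 42 mm. Either end may go to the stop.
- tile: The same tile as a body; its origin is the centre of its underside. To the right of the jig (robot frame x 0.2 to 0.57 m, y -0.25 to 0 m) stands an open wooden tool chest whose raised lid reaches 0.35 m above the table: keep clear of it.
- cutter: Bystander, to be left alone: plain tin ring, 66 mm across, 30 mm high. Origin: centre of its underside.
- bowl: Bystander, to be left alone: small glazed bowl, 68 mm across, 47 mm high. Origin: centre of its underside.
- pen: Bystander, to be left alone: dark marker pen lying flat, 138 mm long, 17 mm thick. Origin: centre of its underside.
- beaker: Bystander, to be left alone: tall beaker, 69 mm across, 92 mm high. Origin: centre of its underside.
- jar: Bystander, to be left alone: screw-top jar, 64 mm across, 82 mm high. Origin: centre of its underside.
- cup: Bystander, to be left alone: bisque cup, 66 mm across, 74 mm high. Origin: centre of its underside.
Not all that is in view belongs to the job. Leave any red look-alike of the tile alone.

How it is judged (in metres and radians):
On the way, in this order (a step that is already met when the one before it is completed fails the run):
1. the tile lies flat and lengthwise on the bed between jaw and stop, let go (x of tile_mid in the frame of jig between 0.086 and 0.112 m and y of tile_mid in the frame of jig between -0.01 and 0.01 m and z of tile_mid in the frame of jig between 0.0125 and 0.0175 m and angle between the x axis of tile_mid and the x axis of jig, either way round below 0.15 rad and angle between tile_mid's own z axis and vertical below 0.08 rad and contact force between the fingers and tile below 0.1 N and contact force between jaw and tile below 1.5 N), for 0.2 s.
2. the jaw presses the tile against the stop with at least 2.5 N (x of tile_mid in the frame of jig between 0.086 and 0.112 m and y of tile_mid in the frame of jig between -0.01 and 0.01 m and z of tile_mid in the frame of jig between 0.0125 and 0.0175 m and angle between the x axis of tile_mid and the x axis of jig, either way round below 0.15 rad and angle between tile_mid's own z axis and vertical below 0.08 rad and contact force between jaw and tile above 2.5 N), for 0.3 s.
At the end, for the whole second after the job is handed in: The tile lies flat on the jig's bed between jaw and stop, on the bed's centre line within 10 mm and parallel to it within 0.15 rad, at rest, and the jaw presses it against the stop with 2.5 to 16 N with nothing touched by the robot (all of step 2 and contact force between jaw and tile below 16 N and linear speed of tile below 0.01 m/s).
It fails at once if the jaw presses the tile with more than 16 N (contact force between jaw and tile above 16 N).
It fails at once if the fingers press on the jig (well wall or floor, rim, bed) with more than 25 N (contact force between the fingers and jig above 25 N).
It fails at once if a bystander is moved more than 25 mm (distance of any of cutter, bowl, pen, beaker, jar, cup from where it was at the start of the episode above 0.025 m).
It also fails if it takes over 72 s, if anything falls off the work surface, if the arm or the gripper's body presses on something with over 40 N, if the wrist force passes 120 N, or if a joint passes its speed limit or range.

## Working session

There is one attempt and no reset: what is moved stays moved. The work goes in short steps, Python scripts to look and compute and a tool call to move; the robot and the scene stay as the last step left them, time stands still between calls to the robot, and variables do not carry over. Pictures are saved under pics/ and viewed, at most 10 in all, crops included, and the job is handed in when it is done.

Besides the shell and the picture viewer there is one more tool, called after "Emit:" as name(argument=value, ...), one argument or row to a line, values as JSON. move_arm: Moves the arm, as the interface text tells. Its arguments: {"type":"object","properties":{"offset":{"type":"array","items":{"type":"array","items":{"type":"number"}}},"twist":{"type":"array","items":{"type":"array","items":{"type":"number"}}},"grip":{"type":"array","items":{"type":"number"}},"force":{"type":"number"}},"required":["offset","twist","grip"]}

```bash
mkdir -p pics; cat > h.py <<'E'
import numpy as np, cv2
from scipy.spatial.transform import Rotation as R
from workcell import bot, viewer, finder
def rot(a):
    a=np.array(a,float)
    if a.shape==(3,3): return a
    if a.size==4: return R.from_quat(a).as_matrix()
    return R.from_euler('xyz',a,degrees=True).as_matrix()
def shot(name):
    o=bot.get_obs(); c=viewer.camera(name)
    if name=='wrist':
        T=np.eye(4);T[:3,:3]=rot(o['tcp_rot']);T[:3,3]=o['ee_pos'];T=T@np.array(c['tool_from_camera'])
        c['P'],c['A']=T[:3,3],T[:3,:3]
    else: c['P'],c['A']=np.array(c['position']),rot(c['attitude'])
    return c
def ray(c,uv):
    f=c['color'].shape[0]/2/np.tan(np.radians(c['vfov'])/2)
    return c['A']@np.array([(uv[0]-c['cx'])/f,(uv[1]-c['cy'])/f,1])
def at_z(c,uv,z):
    d=ray(c,uv); return c['P']+d*(z-c['P'][2])/d[2]
def proj(c,p):
    f=c['color'].shape[0]/2/np.tan(np.radians(c['vfov'])/2)
    q=c['A'].T@(np.array(p)-c['P']); return np.array([c['cx']+f*q[0]/q[2],c['cy']+f*q[1]/q[2]])
def save(c,n): cv2.imwrite('pics/'+n+'.png',cv2.cvtColor(c['color'],cv2.COLOR_RGB2BGR))
E
python3 - <<'E'
from h import *
print(bot.get_obs())
H=dict(knob_top=.039,bed_mid=.012,slot_mid=.012,jaw_face=.019,tile_mid=.003,jig=0,jaw=0,cutter=0,bowl=0,pen=0,beaker=0,jar=0,cup=0)
for n in('top','scene'):
    c=shot(n);save(c,n+'0');print(n,c['P'],c['attitude'],c['vfov'])
    for t,z in H.items():
        for r in finder.pinpoint(c,t)[:3]:print(t,round(r['p'],2),np.round(r['position']),np.round(at_z(c,r['position'],z),4))
E
```

```text
{'time': 0.0, 'q': array([-7.26512545e+01,  5.01157463e+00,  1.00328316e+01,  9.51005998e+01,
        1.43380100e-03,  8.99989418e+01]), 'qd': array([ 0.04005403, -0.03463778, -0.06260524, -0.08065312, -0.09419529,
        0.02457483]), 'joint_efforts': array([ 4.10454841e-04, -5.20387352e+01,  4.64803720e+01,  1.61914795e-02,
        8.82533777e-05, -4.31924150e-06]), 'ee_pos': array([ 0.16394474, -0.52477094,  0.25256398]), 'tcp_rot': array([-1.79920657e+02, -1.43526503e-03,  1.73498017e+01]), 'wrist_force': array([ 0.27972252, -0.3804241 , -1.28600319]), 'torque': array([-0.00122701, -0.0680604 , -0.01801809]), 'grasp_force': 0.0, 'opening': 0.08534394602385319}
top [0.39741304 0.08030342 1.54577991] [-175.8570291    -0.72809035  -88.52413838] 46.53494797883285
knob_top 0.48 [212. 213.] [0.4696 0.2924 0.039 ]
bed_mid 0.97 [216. 179.] [0.5776 0.2876 0.012 ]
slot_mid 0.92 [218. 173.] [0.5962 0.2803 0.012 ]
jaw_face 0.55 [214. 192.] [0.535  0.2901 0.019 ]
tile_mid 0.75 [251. 140.] [0.7064 0.1798 0.003 ]
jig 0.82 [217. 210.] [0.4805 0.2815 0.    ]
cutter 0.55 [281. 209.] [0.4887 0.079
[... 614 characters left out ...]
49 0.019 ]
tile_mid 0.87 [308. 287.] [0.7039 0.1708 0.003 ]
jig 0.78 [352. 210.] [ 0.479   0.2849 -0.    ]
jaw 0.7 [269. 274.] [ 0.6729  0.078  -0.    ]
jaw 0.63 [350. 212.] [0.4837 0.2802 0.    ]
jaw 0.63 [354. 225.] [0.5247 0.2882 0.    ]
cutter 0.56 [273. 211.] [0.4897 0.08   0.    ]
cutter 0.51 [354. 223.] [0.5191 0.2878 0.    ]
bowl 0.87 [374. 151.] [0.2646 0.3618 0.    ]
bowl 0.54 [278. 178.] [0.377  0.0885 0.    ]
pen 0.83 [275. 181.] [0.3873 0.08   0.    ]
beaker 0.75 [143. 274.] [ 0.6857 -0.2187  0.    ]
beaker 0.45 [264. 272.] [0.666  0.0662 0.    ]
jar 0.94 [353. 311.] [0.7555 0.2709 0.    ]
jar 0.34 [271. 211.] [0.491  0.0733 0.    ]
cup 0.62 [181. 269.] [ 0.6685 -0.1312  0.    ]
```

View pics/scene0.png

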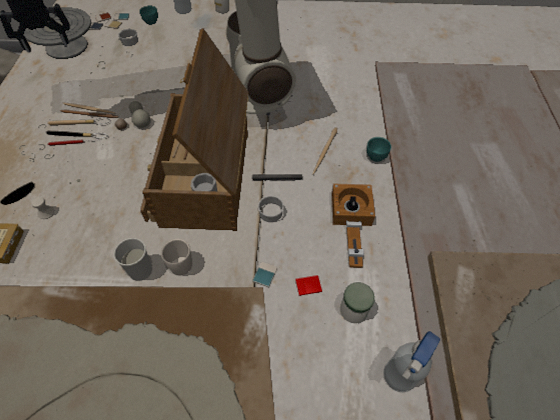

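View pics/top0.png

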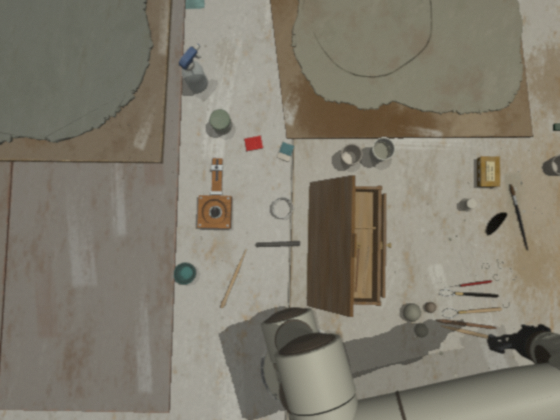

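The tile is the teal, partly glazed one at scene (263,277), world about (0.684, 0.066). The red one at (309,286) is the decoy. The chest lid stands between the arm and the work, so I'll go up and over it.

```bash
cat >> h.py <<'E'
def plan(pos,yaw,n=None,step=4.5):
    "rows from the present pose to pos, tool down with yaw"
    o=bot.get_obs(); p=np.array(o['ee_pos']);A=rot(o['tcp_rot']);B=rot([180,0,yaw])
    if n is None: n=int(max(np.ceil(np.linalg.norm(pos-p)*100/step),np.ceil(np.linalg.norm(R.from_matrix(A.T@B).as_rotvec())/.14),1))
    tw=R.from_matrix(A.T@B).as_rotvec()/n
    for i in range(n):
        M=A@R.from_rotvec(tw*i).as_matrix()
        print(np.round(M.T@((np.array(pos)-p)/n)*100,2).tolist(),np.round(tw,3).tolist())
E
python3 - <<'E'
from h import *
print('from z .48 level');
o=bot.get_obs()
b=bot.get_obs
bot_get=o
import h
class F: 
    def get_obs(s): return dict(o,ee_pos=np.array([.164,-.525,.48]))
h.bot=F(); plan([.58,.05,.48],0)
E
```

```text
from z .48 level
[3.55, -2.65, -0.0] [0.0, -0.0, 0.019]
[3.5, -2.72, -0.0] [0.0, -0.0, 0.019]
[3.45, -2.79, -0.0] [0.0, -0.0, 0.019]
[3.4, -2.85, -0.0] [0.0, -0.0, 0.019]
[3.34, -2.92, -0.0] [0.0, -0.0, 0.019]
[3.29, -2.98, -0.0] [0.0, -0.0, 0.019]
[3.23, -3.04, -0.0] [0.0, -0.0, 0.019]
[3.17, -3.1, -0.0] [0.0, -0.0, 0.019]
[3.11, -3.16, -0.0] [0.0, -0.0, 0.019]
[3.05, -3.22, -0.0] [0.0, -0.0, 0.019]
[2.99, -3.28, -0.0] [0.0, -0.0, 0.019]
[2.93, -3.33, -0.0] [0.0, -0.0, 0.019]
[2.86, -3.39, -0.0] [0.0, -0.0, 0.019]
[2.8, -3.44, -0.0] [0.0, -0.0, 0.019]
[2.73, -3.49, -0.0] [0.0, -0.0, 0.019]
[2.67, -3.54, -0.0] [0.0, -0.0, 0.019]
```

Emit:
move_arm(
  offset=[
    [0, 0, -4.5],
    [0, 0, -4.5],
    [0, 0, -4.5],
    [0, 0, -4.5],
    [0, 0, -4.5],
  ],
  twist=[
    [0, 0, 0],
    [0, 0, 0],
    [0, 0, 0],
    [0, 0, 0],
    [0, 0, 0],
  ],
  grip=[1, 1, 1, 1, 1],
)

```text
time: 1.9
ee_pos: [0.164, -0.5251, 0.4698]
tcp_rot: [179.8, 0.0, 17.3]
wrist_force: [1.6, -1.7, 0.3]
opening: 0.0854
grasp_force: 0.0
```

Emit:
move_arm(
  offset=[
    [3.55, -2.65, -0.3],
    [3.5, -2.7, -0.3],
    [3.45, -2.8, -0.3],
    [3.4, -2.85, 0],
    [3.35, -2.9, 0],
  ],
  twist=[
    [0, 0, 0.019],
    [0, 0, 0.019],
    [0, 0, 0.019],
    [0, 0, 0.019],
    [0, 0, 0.019],
  ],
  grip=[1, 1, 1, 1, 1],
)

```text
time: 2.4
ee_pos: [0.2951, -0.3451, 0.476]
tcp_rot: [180.0, -0.0, 11.8]
wrist_force: [1.0, -1.0, 0.2]
opening: 0.0854
grasp_force: 0.0
```

Emit:
move_arm(
  offset=[
    [3.3, -3.0, 0],
    [3.2, -3.05, 0],
    [3.15, -3.1, 0],
    [3.1, -3.15, 0],
    [3.05, -3.2, 0],
  ],
  twist=[
    [0, 0, 0.019],
    [0, 0, 0.019],
    [0, 0, 0.019],
    [0, 0, 0.019],
    [0, 0, 0.019],
  ],
  grip=[1, 1, 1, 1, 1],
)

```text
time: 2.9
ee_pos: [0.4246, -0.1653, 0.4761]
tcp_rot: [180.0, -0.0, 6.4]
wrist_force: [0.5, -1.6, 0.2]
opening: 0.0851
grasp_force: 0.0
```

Emit:
move_arm(
  offset=[
    [3.0, -3.3, 0],
    [2.9, -3.3, 0],
    [2.85, -3.4, 0],
    [2.8, -3.45, 0],
    [2.75, -3.5, 0],
  ],
  twist=[
    [0, 0, 0.019],
    [0, 0, 0.019],
    [0, 0, 0.019],
    [0, 0, 0.019],
    [0, 0, 0.019],
  ],
  grip=[1, 1, 1, 1, 1],
)

```text
time: 3.4
ee_pos: [0.5546, 0.0129, 0.4761]
tcp_rot: [-179.9, -0.0, 1.3]
wrist_force: [0.2, -0.4, 0.6]
opening: 0.0856
grasp_force: 0.0
```

Emit:
move_arm(
  offset=[
    [2.5, -2.5, 4],
    [1.5, -1, 4],
    [1, -1, 4],
    [0, 0, 0],
  ],
  twist=[
    [0, 0, 0],
    [0, 0, 0],
    [0, 0, 0],
    [0, 0, 0],
  ],
  grip=[1, 1, 1, 1],
)

```text
time: 3.8
ee_pos: [0.6013, 0.0369, 0.3509]
tcp_rot: [-179.0, 0.7, 3.2]
wrist_force: [-0.6, 0.0, -0.6]
opening: 0.0852
grasp_force: 0.0
```

```bash
python3 - <<'E'
from h import *
print(bot.get_obs()['q'],bot.get_obs()['tcp_rot'],bot.get_obs()['ee_pos'])
c=shot('wrist');save(c,'w1');print(c['P'],c['A'],c['vfov'])
for t,z in dict(tile_mid=.003,bed_mid=.012,knob_top=.039,slot_mid=.012,jaw_face=.019,jar=0).items():
    for r in finder.pinpoint(c,t)[:3]:print(t,round(r['p'],2),np.round(r['position']),np.round(at_z(c,r['position'],z),4))
E
```

```text
[  3.09652167  17.52078864  35.8649665  109.0677055    0.94956912
 179.94218371] [-179.04970132    0.72256912    3.15433462] [0.60128876 0.03689293 0.35092376]
[0.68412861 0.03881655 0.47128817] [[ 5.43487153e-02 -9.43100566e-01 -3.28035882e-01]
 [-9.98358608e-01 -5.72669568e-02 -7.65185833e-04]
 [-1.80639695e-02  3.27539033e-01 -9.44664954e-01]] 61.93785761176215
tile_mid 0.85 [179.  66.] [0.696  0.1735 0.003 ]
bed_mid 0.76 [ 98. 159.] [0.5724 0.2853 0.012 ]
knob_top 0.81 [ 95. 236.] [0.4721 0.2871 0.039 ]
slot_mid 0.86 [ 97. 137.] [0.6025 0.2834 0.012 ]
slot_mid 0.46 [262.  90.] [0.6728 0.0678 0.012 ]
jaw_face 0.63 [ 98. 186.] [0.5368 0.2854 0.019 ]
jar 0.71 [97.  8.] [0.7555 0.271  0.    ]
```

View pics/w1.png

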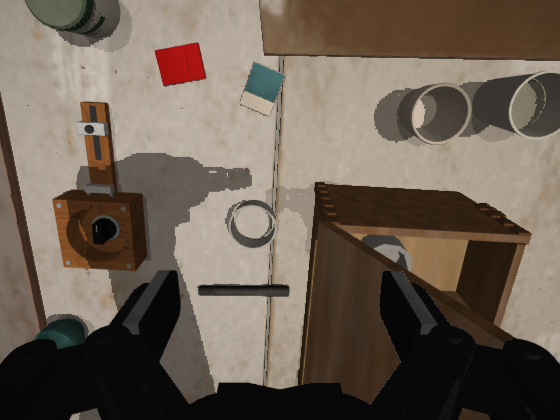

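Scene check: the tile (teal and white) is at about (262,90) with its long axis tilted roughly -16°. The jig is at the left, with knob at (95,236), stop at (92,129) and jaw at (98,187). The last joint is at its limit near yaw 0, so I'll work near yaw 180.

Emit:
move_arm(
  offset=[
    [0, 0, 0],
    [0, 0, 0],
    [0, 0, 0],
    [0, 0, 0],
    [0, 0, 0],
  ],
  twist=[
    [0, 0, -0.148],
    [0, 0, -0.148],
    [0, 0, -0.148],
    [0, 0, -0.148],
    [0, 0, -0.148],
  ],
  grip=[1, 1, 1, 1, 1],
)

```text
time: 4.65
ee_pos: [0.6021, 0.036, 0.3603]
tcp_rot: [-179.4, -0.7, 45.8]
wrist_force: [-0.4, -0.4, 0.0]
opening: 0.0853
grasp_force: 0.0
```

Emit:
move_arm(
  offset=[
    [0, 0, 0],
    [0, 0, 0],
    [0, 0, 0],
    [0, 0, 0],
    [0, 0, 0],
  ],
  twist=[
    [0, 0, -0.148],
    [0, 0, -0.148],
    [0, 0, -0.148],
    [0, 0, -0.148],
    [0, 0, -0.148],
  ],
  grip=[1, 1, 1, 1, 1],
)

```text
time: 5.15
ee_pos: [0.6021, 0.036, 0.3603]
tcp_rot: [179.9, -1.0, 88.2]
wrist_force: [-0.2, -1.0, 0.6]
opening: 0.0851
grasp_force: 0.0
```

Emit:
move_arm(
  offset=[
    [0, 0, 0],
    [0, 0, 0],
    [0, 0, 0],
    [0, 0, 0],
    [0, 0, 0],
  ],
  twist=[
    [0, 0, -0.148],
    [0, 0, -0.148],
    [0, 0, -0.148],
    [0, 0, -0.148],
    [0, 0, -0.148],
  ],
  grip=[1, 1, 1, 1, 1],
)

```text
time: 5.65
ee_pos: [0.6021, 0.036, 0.3603]
tcp_rot: [179.3, -0.7, 130.6]
wrist_force: [0.6, -0.1, 0.5]
opening: 0.0853
grasp_force: 0.0
```

Emit:
move_arm(
  offset=[
    [0, 0, 0],
    [0, 0, 0],
    [0, 0, 0],
    [0, 0, 0],
    [0, 0, 0],
  ],
  twist=[
    [0, 0, -0.148],
    [0, 0, -0.148],
    [0, 0, -0.148],
    [0, 0, -0.148],
    [0, 0, 0],
  ],
  grip=[1, 1, 1, 1, 1],
)

```text
time: 6.15
ee_pos: [0.6021, 0.0361, 0.3601]
tcp_rot: [179.1, -0.2, 164.3]
wrist_force: [-0.1, -1.1, 0.3]
opening: 0.0855
grasp_force: 0.0
```

```bash
python3 - <<'E'
from h import *
o=bot.get_obs();print(o['q'],o['tcp_rot'],o['ee_pos'])
plan([.675,.066,.22],164)
E
```

```text
[  3.01816888  17.29217849  36.68320324 109.2655948    0.94321949
  18.69971819] [179.06635385  -0.18358132 164.32097893] [0.60208463 0.03608077 0.36014943]
[-1.56, 1.16, 3.52] [0.004, -0.001, 0.001]
[-1.56, 1.17, 3.51] [0.004, -0.001, 0.001]
[-1.56, 1.19, 3.51] [0.004, -0.001, 0.001]
[-1.55, 1.21, 3.51] [0.004, -0.001, 0.001]
```

Emit:
move_arm(
  offset=[
    [-1.55, 1.2, 3.5],
    [-1.55, 1.2, 3.5],
    [-1.55, 1.2, 3.5],
    [-1.55, 1.2, 3.5],
    [0, 0, 0],
  ],
  twist=[
    [0.004, -0.001, 0],
    [0.004, -0.001, 0],
    [0.004, -0.001, 0],
    [0.004, -0.001, 0],
    [0, 0, 0],
  ],
  grip=[1, 1, 1, 1, 1],
)

```text
time: 6.65
ee_pos: [0.6745, 0.0676, 0.2131]
tcp_rot: [-179.8, -0.5, 164.0]
wrist_force: [-0.4, 0.3, -1.5]
opening: 0.0853
grasp_force: 0.0
```

```bash
python3 - <<'E'
from h import *
o=bot.get_obs();print(o['q'],o['tcp_rot'],o['ee_pos'])
c=shot('wrist');save(c,'w2')
for t,z in dict(tile_mid=.003,bed_mid=.012,slot_mid=.012,knob_top=.039).items():
    for r in finder.pinpoint(c,t)[:2]:print(t,round(r['p'],2),np.round(r['position']),np.round(at_z(c,r['position'],z),4))
E
```

```text
[5.71974829e+00 2.33867691e+01 2.76706920e+01 9.47848875e+01
 9.38311932e-03 2.17335297e+01] [-179.82320954   -0.46882777  163.98545431] [0.67446643 0.06759878 0.21305575]
tile_mid 0.89 [280. 176.] [0.6735 0.0675 0.003 ]
tile_mid 0.6 [394. 174.] [0.7024 0.1742 0.003 ]
slot_mid 0.93 [509.  32.] [0.6064 0.2861 0.012 ]
```

View pics/w2.png

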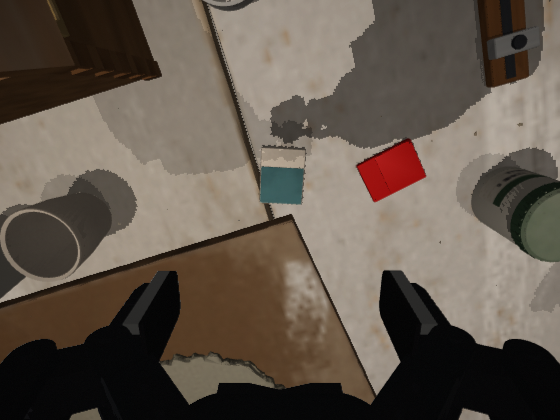

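```bash
python3 - <<'E'
from h import *
c=shot('wrist')
P=[at_z(c,u,.006)[:2] for u in [(262,147),(306,148),(303.5,205),(260,202)]]
print(np.round(P,4),np.mean(P,0))
d=(P[0]+P[1]-P[2]-P[3])/2;e=(P[1]+P[2]-P[0]-P[3])/2
print('long',np.linalg.norm(d),np.degrees(np.arctan2(d[1],d[0])),'short',np.linalg.norm(e),np.degrees(np.arctan2(e[1],e[0])))
for u in [(280,180),(250,180),(200,270),(280,240),(320,240),(230,180)]:
    r=c['depth'][u[1],u[0]]; print(u,np.round(c['P']+ray(c,u)*r,4))
# tile mask from depth-free colour: compare edges
plan([.675,.0675,.1],164,3)
E
```

```text
[[0.6456 0.0577]
 [0.6582 0.0982]
 [0.7138 0.0812]
 [0.6985 0.0396]] [0.67901843 0.06915628]
long 0.05701078286333328 162.05033056722843 short 0.0433844483824322 71.29045255804802
(280, 180) [0.6815 0.0655 0.0076]
(250, 180) [ 6.753e-01  3.570e-02 -6.000e-04]
(200, 270) [ 0.7478 -0.0395  0.0213]
(280, 240) [0.7383 0.0493 0.0204]
(320, 240) [7.587e-01 8.800e-02 7.000e-04]
(230, 180) [6.694e-01 1.650e-02 6.000e-04]
[0.01, 0.02, 4.06] [0.0, 0.001, 0.001]
[0.0, 0.02, 4.06] [0.0, 0.001, 0.001]
[0.0, 0.03, 4.06] [0.0, 0.001, 0.001]
```

```bash
python3 - <<'E'
from h import *
plan([.678,.0685,.045],161.7,4)
E
```

```text
[-0.06, 0.06, 4.42] [0.0, 0.001, 0.011]
[-0.06, 0.06, 4.42] [0.0, 0.001, 0.011]
[-0.06, 0.06, 4.42] [0.0, 0.001, 0.011]
[-0.06, 0.07, 4.42] [0.0, 0.001, 0.011]
```

Emit:
move_arm(
  offset=[
    [-0.06, 0.06, 4.4],
    [-0.06, 0.06, 4.4],
    [-0.06, 0.06, 4.4],
    [-0.06, 0.06, 4.4],
    [0, 0, 0],
  ],
  twist=[
    [0, 0.001, 0.011],
    [0, 0.001, 0.011],
    [0, 0.001, 0.011],
    [0, 0.001, 0.011],
    [0, 0, 0],
  ],
  grip=[1, 1, 1, 0.75, 0.75],
)

```text
time: 7.45
ee_pos: [0.6738, 0.0682, 0.0376]
tcp_rot: [-179.8, -0.7, 161.6]
wrist_force: [-0.6, 0.6, 0.1]
opening: 0.0643
grasp_force: 0.0
```

```bash
python3 - <<'E'
from h import *
c=shot('wrist');save(c,'w3')
for r in finder.pinpoint(c,'tile_mid')[:2]:print(round(r['p'],2),np.round(r['position']),np.round(at_z(c,r['position'],.003),4))
plan([.678,.0685,.0215],161.7,1)
E
```

```text
0.8 [279. 260.] [0.6737 0.0674 0.003 ]
0.68 [495. 245.] [0.6995 0.1702 0.003 ]
[-0.09, 0.02, 2.33] [-0.0, -0.005, -0.0]
```

View pics/w3.png

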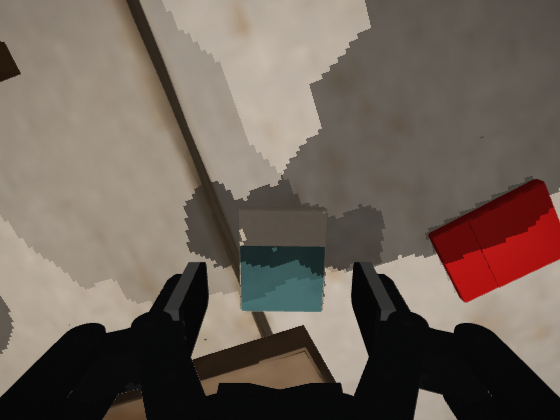

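The tile sits between the fingers, at (283,259) and parallel to them. I'll go down and grip.

Emit:
move_arm(
  offset=[
    [0.1, 0, 1.2],
    [0.1, 0, 1.1],
    [0, 0, 0],
    [0, 0, 0],
  ],
  twist=[
    [0, -0.005, 0],
    [0, 0, 0],
    [0, 0, 0],
    [0, 0, 0],
  ],
  grip=[0.75, 0.75, 0.75, 0.75],
  force=40,
)

```text
time: 7.95
ee_pos: [0.675, 0.0694, 0.0202]
tcp_rot: [-180.0, -0.0, 161.7]
wrist_force: [-0.1, -0.2, 0.1]
opening: 0.064
grasp_force: 0.0
```

Emit:
move_arm(
  offset=[
    [0, 0, 0],
    [0, 0, 0],
    [0, 0, 0],
    [0, 0, 0],
    [0, 0, 0],
  ],
  twist=[
    [0, 0, 0],
    [0, 0, 0],
    [0, 0, 0],
    [0, 0, 0],
    [0, 0, 0],
  ],
  grip=[0.4, 0.4, 0.4, 0.4, 0.4],
  force=40,
)

```text
time: 8.45
ee_pos: [0.6755, 0.0694, 0.0208]
tcp_rot: [180.0, 0.1, 161.7]
wrist_force: [-0.4, 0.4, 6.4]
opening: 0.0405
grasp_force: 40.9
```

Emit:
move_arm(
  offset=[
    [0, 0, -1],
    [0, 0, -4],
    [0, 0, -4],
    [0, 0, -4],
    [0, 0, 0],
  ],
  twist=[
    [0, 0, 0],
    [0, 0, 0],
    [0, 0, 0],
    [0, 0, 0],
    [0, 0, 0],
  ],
  grip=[0.4, 0.4, 0.4, 0.4, 0.4],
)

```text
time: 8.95
ee_pos: [0.6771, 0.0696, 0.1573]
tcp_rot: [179.8, 0.5, 161.7]
wrist_force: [0.6, -0.3, 0.2]
opening: 0.0406
grasp_force: 40.6
```

```bash
python3 - <<'E'
from h import *
o=bot.get_obs();print(o['opening'],o['grasp_force'],o['ee_pos'])
plan([.600,.20,.18],177,6)
c=shot('wrist');save(c,'w4')
f=lambda u,r:np.round(c['P']+ray(c,u)*r,4)
for r in finder.pinpoint(c,'tile_mid')[:1]:
  print(r)
  u=np.round(r['position']).astype(int);p=f(u,c['depth'][u[1],u[0]]);print(p, rot(o['tcp_rot']).T@(p-np.array(o['ee_pos'])))
c=shot('top')
f=lambda u,r:np.round(c['P']+ray(c,u)*r,4)
E
```

```text
0.040585012689197515 40.61821639537811 [0.6770819  0.06957707 0.15728754]
[1.9, 1.66, -0.39] [0.0, 0.001, -0.045]
[1.82, 1.74, -0.39] [0.0, 0.001, -0.045]
[1.75, 1.82, -0.38] [0.0, 0.001, -0.045]
[1.66, 1.9, -0.38] [0.0, 0.001, -0.045]
[1.58, 1.97, -0.38] [0.0, 0.001, -0.045]
[1.49, 2.04, -0.38] [0.0, 0.001, -0.045]
{'position': [409.5, 179.2], 'p': 0.64}
[0.7004 0.1718 0.0084] [0.01118686 0.10389304 0.14913702]
```

View pics/w4.png

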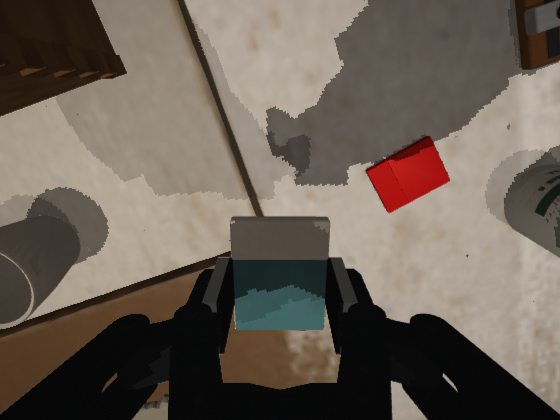

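```bash
python3 - <<'E'
from h import *
o=bot.get_obs();c=shot('wrist');A=rot(o['tcp_rot']);p0=np.array(o['ee_pos'])
n=A[:,2];q=p0+n*.0148
P=[]
for u in [(231,217),(329,217),(323,331),(235,331)]:
    d=ray(c,u);s=(q-c['P'])@n/(d@n);P.append(A.T@(c['P']+d*s-p0))
print(np.round(P,4),np.mean(P,0))
plan([.605,.27,.25],178,7)
E
```

```text
[[ 0.0296 -0.0205  0.0148]
 [ 0.0296  0.0202  0.0148]
 [-0.0273  0.02    0.0148]
 [-0.0272 -0.0211  0.0148]] [ 0.00116917 -0.0003528   0.0148    ]
[1.85, 2.41, -1.45] [-0.0, -0.0, -0.041]
[1.75, 2.48, -1.45] [-0.0, -0.0, -0.041]
[1.64, 2.55, -1.45] [-0.0, -0.0, -0.041]
[1.54, 2.61, -1.45] [-0.0, -0.0, -0.041]
[1.43, 2.68, -1.45] [-0.0, -0.0, -0.041]
[1.32, 2.73, -1.45] [-0.0, -0.0, -0.041]
[1.21, 2.78, -1.45] [-0.0, -0.0, -0.041]
```

Emit:
move_arm(
  offset=[
    [1.85, 2.4, -1.45],
    [1.75, 2.5, -1.45],
    [1.65, 2.55, -1.45],
    [1.55, 2.6, -1.45],
  ],
  twist=[
    [0, 0, -0.041],
    [0, 0, -0.041],
    [0, 0, -0.041],
    [0, 0, -0.041],
  ],
  grip=[0.4, 0.4, 0.4, 0.4],
)

```text
time: 9.55
ee_pos: [0.634, 0.1849, 0.2066]
tcp_rot: [-179.9, -0.2, 171.2]
wrist_force: [-0.4, 0.5, -0.7]
opening: 0.0406
grasp_force: 40.6
```

Emit:
move_arm(
  offset=[
    [1.45, 2.7, -1.45],
    [1.3, 2.75, -1.45],
    [1.2, 2.8, -1.45],
    [0, 0, 0],
    [0, 0, 0],
  ],
  twist=[
    [0, 0, -0.041],
    [0, 0, -0.041],
    [0, 0, -0.041],
    [0, 0, 0],
    [0, 0, 0],
  ],
  grip=[0.4, 0.4, 0.4, 0.4, 0.4],
)

```text
time: 10.05
ee_pos: [0.6049, 0.271, 0.25]
tcp_rot: [-179.9, -0.1, 178.2]
wrist_force: [1.0, -0.4, -1.3]
opening: 0.0408
grasp_force: 40.6
```

```bash
python3 - <<'E'
from h import *
o=bot.get_obs();print(o['tcp_rot'],o['ee_pos'])
c=shot('wrist');save(c,'w5')
b=cv2.resize(cv2.cvtColor(c['color'],cv2.COLOR_RGB2BGR)[0:300,120:440],None,fx=2,fy=2,interpolation=cv2.INTER_CUBIC);cv2.imwrite('pics/w5c.png',b)
for t,z in dict(bed_mid=.012,knob_top=.039,slot_mid=.012,jaw_face=.019,jig=0).items():
    for r in finder.pinpoint(c,t)[:1]:print(t,round(r['p'],2),np.round(r['position']),np.round(at_z(c,r['position'],z),4))
E
```

```text
[-1.79915946e+02 -1.20374968e-01  1.78185859e+02] [0.60485703 0.27102188 0.250003  ]
bed_mid 0.78 [292. 142.] [0.5775 0.2846 0.012 ]
knob_top 0.97 [287.  27.] [0.475  0.2814 0.039 ]
slot_mid 0.88 [294. 169.] [0.6051 0.2862 0.012 ]
jaw_face 0.89 [293. 106.] [0.5417 0.2861 0.019 ]
```

View pics/w5c.png

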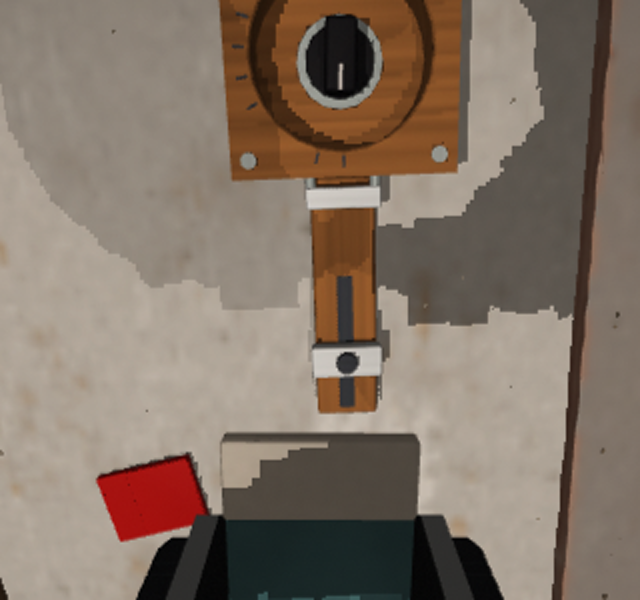

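```bash
python3 - <<'E'
from h import *
c=shot('wrist')
g=lambda u,z:np.round(at_z(c,(u[0]/2+120,u[1]/2),z),4)
for n,a,b,z in [('housing front',(232,180),(457,171),.044),('bed end',(319,412),(379,410),.012),('bed near jaw',(311,212),(377,210),.012),('stop face top',(313,347),(381,344),.024),('jaw face top',(306,208),(380,206),.025),('knob end',(327,96),(354,96),.039)]:
    A,B=g(a,z),g(b,z);print(n,A[:2],B[:2],'mid',(A+B)[:2]/2,'w',np.linalg.norm(B-A).round(4),'ang',np.degrees(np.arctan2(*( (B-A)[:2]*[-1,1]))).round(2))
E
```

```text
housing front [0.5254 0.2333] [0.5251 0.3335] mid [0.52525 0.2834 ] w 0.1002 ang 0.17
bed end [0.6469 0.268 ] [0.6469 0.3006] mid [0.6469 0.2843] w 0.0326 ang -0.0
bed near jaw [0.542  0.2676] [0.5421 0.3004] mid [0.54205 0.284  ] w 0.0328 ang -0.17
stop face top [0.6078 0.2662] [0.6074 0.3009] mid [0.6076  0.28355] w 0.0347 ang 0.66
jaw face top [0.5394 0.2654] [0.5397 0.3008] mid [0.53955 0.2831 ] w 0.0354 ang -0.49
knob end [0.492  0.2768] [0.4924 0.2886] mid [0.4922 0.2827] w 0.0118 ang -1.94
```

```bash
python3 - <<'E'
from h import *
plan([.5747,.284,.06],180.2,5)
E
```

```text
[0.62, 0.27, 3.82] [-0.0, -0.0, -0.007]
[0.62, 0.27, 3.82] [-0.0, -0.0, -0.007]
[0.62, 0.27, 3.82] [-0.0, -0.0, -0.007]
[0.61, 0.28, 3.82] [-0.0, -0.0, -0.007]
[0.61, 0.28, 3.82] [-0.0, -0.0, -0.007]
```

Emit:
move_arm(
  offset=[
    [0.62, 0.27, 3.8],
    [0.62, 0.27, 3.8],
    [0.62, 0.27, 3.8],
    [0.6, 0.28, 3.8],
    [0.6, 0.28, 3.8],
  ],
  twist=[
    [0, 0, -0.007],
    [0, 0, -0.007],
    [0, 0, -0.007],
    [0, 0, -0.007],
    [0, 0, -0.007],
  ],
  grip=[0.4, 0.4, 0.4, 0.4, 0.4],
)

```text
time: 10.9
ee_pos: [0.5744, 0.2844, 0.0599]
tcp_rot: [-180.0, -0.0, -179.9]
wrist_force: [-0.0, -0.3, -0.5]
opening: 0.0408
grasp_force: 40.6
```

Emit:
move_arm(
  offset=[
    [0, 0, 0],
    [0, 0, 0],
    [0, 0, 0],
  ],
  twist=[
    [0, 0, 0],
    [0, 0, 0],
    [0, 0, 0],
  ],
  grip=[0.4, 0.4, 0.4],
)

```text
time: 11.2
ee_pos: [0.5763, 0.2851, 0.0642]
tcp_rot: [179.9, 0.2, -179.9]
wrist_force: [0.0, -0.0, -0.2]
opening: 0.0406
grasp_force: 40.7
```

```bash
python3 - <<'E'
from h import *
c=shot('wrist');save(c,'w6')
plan([.5747,.284,.0332],180.2,3)
E
```

```text
[0.06, -0.04, 1.04] [0.0, 0.001, -0.001]
[0.06, -0.04, 1.04] [0.0, 0.001, -0.001]
[0.06, -0.04, 1.04] [0.0, 0.001, -0.001]
```

View pics/w6.png

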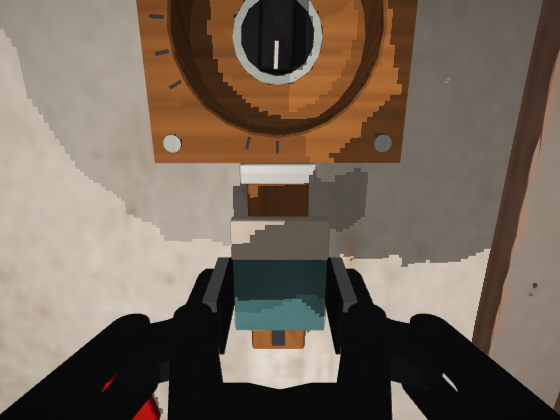

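The tile (231–329 wide) is centred over the bed (248–309) and in line with the jaw (240–316), so I'll lower it.

Emit:
move_arm(
  offset=[
    [0.06, -0.04, 1.0],
    [0.06, -0.04, 1.0],
    [0.06, -0.04, 1.0],
    [0, 0, 0],
    [0, 0, 0],
  ],
  twist=[
    [0, 0, 0],
    [0, 0, 0],
    [0, 0, 0],
    [0, 0, 0],
    [0, 0, 0],
  ],
  grip=[0.4, 0.4, 0.4, 0.4, 0.4],
)

```text
time: 11.75
ee_pos: [0.573, 0.2836, 0.031]
tcp_rot: [-180.0, -0.0, -179.9]
wrist_force: [1.0, -0.1, 2.0]
opening: 0.0401
grasp_force: 43.7
```

Emit:
move_arm(
  offset=[
    [0, 0, 0],
    [0, 0, 0],
    [0, 0, 0],
    [0, 0, 0],
    [0, 0, 0],
  ],
  twist=[
    [0, 0, 0],
    [0, 0, 0],
    [0, 0, 0],
    [0, 0, 0],
    [0, 0, 0],
  ],
  grip=[0.52, 0.6, 0.7, 0.75, 0.75],
)

```text
time: 12.25
ee_pos: [0.5729, 0.2836, 0.0313]
tcp_rot: [-180.0, -0.0, -179.9]
wrist_force: [-0.2, -0.6, 1.0]
opening: 0.0643
grasp_force: 0.0
```

Emit:
move_arm(
  offset=[
    [0, 0, -1],
    [0, 0, -4],
    [0, 0, -4],
    [0, 0, -4],
    [0, 0, 0],
  ],
  twist=[
    [0, 0, 0],
    [0, 0, 0],
    [0, 0, 0],
    [0, 0, 0],
    [0, 0, 0],
  ],
  grip=[0.75, 0.75, 0.75, 0.75, 0.75],
)

```text
time: 12.75
ee_pos: [0.5749, 0.2846, 0.169]
tcp_rot: [179.8, 0.5, -179.9]
wrist_force: [0.8, 0.2, 1.0]
opening: 0.0641
grasp_force: 0.0
```

```bash
python3 - <<'E'
from h import *
plan([.54,.284,.2],180.2,3)
c=shot('wrist');save(c,'w7')
for r in finder.pinpoint(c,'tile_mid')[:2]:print(r['p'],r['position'],at_z(c,r['position'],.015)-[.475,.2838,0])
u=np.array([281,200]);print()
for u in [(280,240),(270,220),(290,260),(260,250),(300,250)]: print(u,np.round(c['P']+ray(c,u)*c['depth'][u[1],u[0]],4))
E
```

```text
[1.16, -0.01, -1.04] [0.001, 0.003, -0.0]
[1.16, -0.01, -1.04] [0.001, 0.003, -0.0]
[1.16, -0.02, -1.04] [0.001, 0.003, -0.0]
0.93 [161.1, 309.6] [ 0.21569361 -0.10792842  0.015     ]
0.65 [274.9, 184.4] [ 0.09559852 -0.00251521  0.015     ]

(280, 240) [0.6138 0.2854 0.0289]
(270, 220) [0.6025 0.277  0.0132]
(290, 260) [0.6409 0.2945 0.0123]
(260, 250) [0.6367 0.2674 0.0012]
(300, 250) [ 6.374e-01  3.041e-01 -2.000e-04]
```

View pics/w7.png

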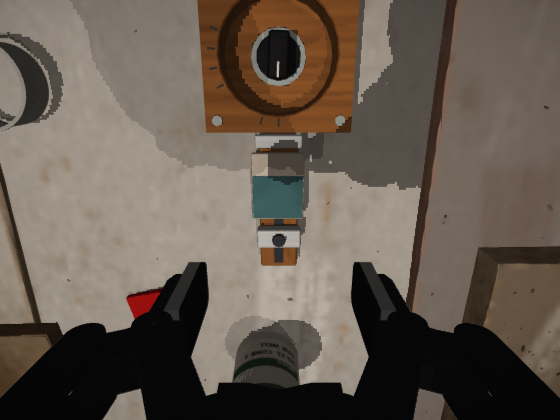

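The tile lies flat and straight on the bed, corners (252,152) to (302,217). Next is the knob.

```bash
python3 - <<'E'
from h import *
o=bot.get_obs();print(o['ee_pos'],o['torque'],o['wrist_force'],o['q'])
plan([.475,.2838,.1],178,4)
E
```

```text
[0.57354256 0.28392009 0.16320822] [-0.01506525  0.03412771  0.0048889 ] [-0.10345719 -0.45765661 -0.82314981] [ 2.63393473e+01  1.64645145e+01  1.33250831e+01  8.67330824e+01
 -6.35541081e-03  2.62001587e+01]
[2.47, 0.0, 1.58] [0.0, 0.001, 0.009]
[2.47, -0.02, 1.58] [0.0, 0.001, 0.009]
[2.46, -0.04, 1.58] [0.0, 0.001, 0.009]
[2.46, -0.07, 1.58] [0.0, 0.001, 0.009]
```

Emit:
move_arm(
  offset=[
    [2.5, 0, 1.6],
    [2.5, 0, 1.6],
    [2.45, -0.05, 1.6],
    [2.45, -0.05, 1.6],
    [0, 0, 0],
  ],
  twist=[
    [0, 0, 0.009],
    [0, 0, 0.009],
    [0, 0, 0.009],
    [0, 0, 0.009],
    [0, 0, 0],
  ],
  grip=[0.35, 0.35, 0.35, 0.35, 0.35],
)

```text
time: 13.35
ee_pos: [0.4699, 0.2826, 0.0938]
tcp_rot: [-179.8, -0.4, 178.1]
wrist_force: [0.1, 0.6, 0.5]
opening: 0.0301
grasp_force: 0.0
```

Emit:
move_arm(
  offset=[
    [0, 0, 0],
    [0, 0, 0],
  ],
  twist=[
    [0, 0, 0],
    [0, 0, 0],
  ],
  grip=[0.35, 0.35],
)

```text
time: 13.55
ee_pos: [0.4747, 0.2838, 0.0978]
tcp_rot: [-180.0, 0.0, 178.1]
wrist_force: [-0.4, -0.7, -0.4]
opening: 0.0301
grasp_force: 0.0
```

```bash
python3 - <<'E'
from h import *
c=shot('wrist');save(c,'w8')
for t,z in dict(knob_top=.039,jaw_face=.019).items():
    for r in finder.pinpoint(c,t)[:1]:print(t,round(r['p'],2),np.round(r['position']),np.round(at_z(c,r['position'],z),4))
# tile pose from white/teal edges is visible in picture; top camera check of tile
o=bot.get_obs();print(o['opening'],o['ee_pos'],o['tcp_rot'],o['torque'])
plan([.475,.2838,.047],178,2)
E
```

```text
0.029663319359998223 [0.47479951 0.28381224 0.09780233] [-1.79996392e+02  6.12797291e-03  1.78049345e+02] [ 0.03377    -0.04741881 -0.04275837]
[-0.01, -0.0, 2.54] [-0.0, 0.0, 0.0]
[-0.01, -0.0, 2.54] [-0.0, 0.0, 0.0]
```

View pics/w8.png

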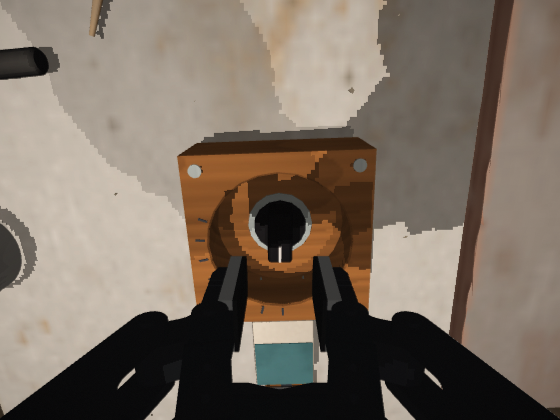

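The knob bar at (280,235) is centred between the fingers. I'll descend into the well in two stages.

Emit:
move_arm(
  offset=[
    [0, 0, 2.4],
    [0, 0, 2.4],
    [0, 0, 0],
    [0, 0, 0],
    [0, 0, 0],
  ],
  twist=[
    [0, 0, 0],
    [0, 0, 0],
    [0, 0, 0],
    [0, 0, 0],
    [0, 0, 0],
  ],
  grip=[0.35, 0.35, 0.35, 0.35, 0.35],
)

```text
time: 14.2
ee_pos: [0.4747, 0.2841, 0.0509]
tcp_rot: [180.0, 0.1, 178.1]
wrist_force: [-0.3, -0.2, 1.2]
opening: 0.0298
grasp_force: 0.0
```

Emit:
move_arm(
  offset=[
    [0, 0, 0.5],
    [0, 0, 0],
    [0, 0, 0],
  ],
  twist=[
    [0, 0, 0],
    [0, 0, 0],
    [0, 0, 0],
  ],
  grip=[0.35, 0.35, 0.35],
)

```text
time: 14.5
ee_pos: [0.474, 0.2838, 0.0447]
tcp_rot: [-180.0, -0.0, 178.1]
wrist_force: [-0.6, -0.2, -0.5]
opening: 0.0298
grasp_force: 0.0
```

Emit:
move_arm(
  offset=[
    [0, 0, 0],
    [0, 0, 0],
    [0, 0, 0],
    [0, 0, 0],
    [0, 0, 0],
  ],
  twist=[
    [0, 0, 0],
    [0, 0, 0],
    [0, 0, 0],
    [0, 0, 0],
    [0, 0, 0],
  ],
  grip=[0.1, 0.1, 0.1, 0.1, 0.1],
  force=40,
)

```text
time: 15.0
ee_pos: [0.474, 0.2839, 0.0448]
tcp_rot: [180.0, -0.0, 178.1]
wrist_force: [-1.8, 1.7, 4.5]
opening: 0.0127
grasp_force: 40.6
```

```bash
cat > t.py <<'E'
from h import *
o=bot.get_obs();print(o['time'],'tz',np.round(o['torque'],3),'F',np.round(o['wrist_force'],1),'yaw',np.round(o['tcp_rot'],2),np.round(o['ee_pos'],4),'op',round(o['opening'],4),round(o['grasp_force'],1))
E
python3 t.py
```

```text
15.0 tz [ 0.306  0.364 -0.013] F [-1.8  1.7  4.5] yaw [ 1.7999e+02 -1.0000e-02  1.7808e+02] [0.474  0.2839 0.0448] op 0.0127 40.6
```

Emit:
move_arm(
  offset=[
    [0, 0, 0],
    [0, 0, 0],
    [0, 0, 0],
    [0, 0, 0],
    [0, 0, 0],
  ],
  twist=[
    [0, 0, 0.04],
    [0, 0, 0.04],
    [0, 0, 0.04],
    [0, 0, 0.04],
    [0, 0, 0.04],
  ],
  grip=[0.1, 0.1, 0.1, 0.1, 0.1],
)

```text
time: 15.5
ee_pos: [0.474, 0.284, 0.0448]
tcp_rot: [180.0, -0.0, 166.5]
wrist_force: [-1.3, 2.3, 5.1]
opening: 0.0129
grasp_force: 40.5
```

```bash
python3 t.py
```

```text
15.5 tz [0.412 0.3   0.019] F [-1.3  2.3  5.1] yaw [ 1.7999e+02 -1.0000e-02  1.6654e+02] [0.474  0.284  0.0448] op 0.0129 40.5
```

Emit:
move_arm(
  offset=[
    [0, 0, 0],
    [0, 0, 0],
    [0, 0, 0],
    [0, 0, 0],
    [0, 0, 0],
  ],
  twist=[
    [0, 0, 0.04],
    [0, 0, 0.04],
    [0, 0, 0.04],
    [0, 0, 0.04],
    [0, 0, 0.04],
  ],
  grip=[0.1, 0.1, 0.1, 0.1, 0.1],
)

```text
time: 16.0
ee_pos: [0.474, 0.2841, 0.0448]
tcp_rot: [180.0, -0.0, 155.1]
wrist_force: [-1.1, 3.0, 4.3]
opening: 0.013
grasp_force: 40.6
```

```bash
python3 t.py; python3 - <<'E'
from h import *
v=[]
for i in range(4):
    viewer.camera('top');v.append(np.round(bot.get_obs()['torque'],3).tolist())
print(v)
E
```

```text
16.0 tz [0.437 0.271 0.082] F [-1.1  3.   4.3] yaw [ 1.7998e+02 -2.0000e-02  1.5508e+02] [0.474  0.2841 0.0448] op 0.013 40.6
[[0.546, 0.285, 0.021], [0.594, 0.305, -0.132], [0.691, 0.32, -0.082], [0.68, 0.344, -0.044]]
```

Emit:
move_arm(
  offset=[
    [0, 0, 0],
    [0, 0, 0],
    [0, 0, 0],
  ],
  twist=[
    [0, 0, 0.04],
    [0, 0, 0.04],
    [0, 0, 0.04],
  ],
  grip=[0.1, 0.1, 0.1],
)

```text
time: 16.5
ee_pos: [0.4741, 0.2841, 0.0448]
tcp_rot: [180.0, -0.0, 148.3]
wrist_force: [-1.2, 3.3, 4.4]
opening: 0.0127
grasp_force: 40.6
```

```bash
python3 t.py; python3 - <<'E'
from h import *
v=[]
for i in range(4):
    viewer.camera('top');v.append(np.round(bot.get_obs()['torque'],3).tolist())
print(v,bot.get_obs()['tcp_rot'])
E
```

```text
16.5 tz [0.67  0.295 0.097] F [-1.2  3.3  4.4] yaw [ 1.7998e+02 -2.0000e-02  1.4828e+02] [0.4741 0.2841 0.0448] op 0.0127 40.6
[[0.731, 0.274, 0.026], [0.695, 0.272, -0.085], [0.666, 0.297, -0.109], [0.702, 0.274, -0.086]] [ 1.79977015e+02 -2.23868021e-02  1.48359896e+02]
```

Emit:
move_arm(
  offset=[
    [0, 0, 0],
    [0, 0, 0],
    [0, 0, 0],
    [0, 0, 0],
    [0, 0, 0],
  ],
  twist=[
    [0, 0, 0.04],
    [0, 0, 0.04],
    [0, 0, 0.04],
    [0, 0, 0.04],
    [0, 0, 0.04],
  ],
  grip=[0.1, 0.1, 0.1, 0.1, 0.1],
)

```text
time: 17.2
ee_pos: [0.4741, 0.2841, 0.0448]
tcp_rot: [180.0, -0.0, 136.8]
wrist_force: [-1.1, 3.7, 4.8]
opening: 0.0132
grasp_force: 40.6
```

```bash
python3 t.py
```

```text
17.2 tz [0.823 0.239 0.099] F [-1.1  3.7  4.8] yaw [ 1.7998e+02 -2.0000e-02  1.3682e+02] [0.4741 0.2841 0.0448] op 0.0132 40.6
```

Emit:
move_arm(
  offset=[
    [0, 0, 0],
    [0, 0, 0],
    [0, 0, 0],
  ],
  twist=[
    [0, 0, 0.03],
    [0, 0, 0.03],
    [0, 0, 0.03],
  ],
  grip=[0.1, 0.1, 0.1],
)

```text
time: 17.5
ee_pos: [0.4741, 0.2842, 0.0448]
tcp_rot: [180.0, -0.0, 131.7]
wrist_force: [-0.4, 4.4, 5.0]
opening: 0.0135
grasp_force: 40.6
```

```bash
python3 t.py
```

```text
17.5 tz [0.967 0.221 0.152] F [-0.4  4.4  5. ] yaw [ 1.7997e+02 -3.0000e-02  1.3167e+02] [0.4741 0.2842 0.0448] op 0.0135 40.6
```

Emit:
move_arm(
  offset=[
    [0, 0, 0],
    [0, 0, 0],
  ],
  twist=[
    [0, 0, 0.02],
    [0, 0, 0.02],
  ],
  grip=[0.1, 0.1],
)

```text
time: 17.7
ee_pos: [0.4741, 0.2842, 0.0448]
tcp_rot: [180.0, -0.0, 129.4]
wrist_force: [-1.3, 4.5, 5.2]
opening: 0.0133
grasp_force: 40.6
```

```bash
python3 t.py
```

```text
17.7 tz [0.924 0.236 0.122] F [-1.3  4.5  5.2] yaw [ 1.7997e+02 -3.0000e-02  1.2940e+02] [0.4741 0.2842 0.0448] op 0.0133 40.6
```

Emit:
move_arm(
  offset=[
    [0, 0, 0],
    [0, 0, 0],
  ],
  twist=[
    [0, 0, 0.02],
    [0, 0, 0.02],
  ],
  grip=[0.1, 0.1],
)

```text
time: 17.9
ee_pos: [0.4742, 0.2842, 0.0448]
tcp_rot: [180.0, -0.0, 127.1]
wrist_force: [-0.9, 5.2, 4.4]
opening: 0.0128
grasp_force: 40.6
```

```bash
python3 t.py
```

```text
17.9 tz [0.958 0.224 0.081] F [-0.9  5.2  4.4] yaw [ 1.7998e+02 -3.0000e-02  1.2710e+02] [0.4742 0.2842 0.0448] op 0.0128 40.6
```

Emit:
move_arm(
  offset=[
    [0, 0, 0],
    [0, 0, 0],
  ],
  twist=[
    [0, 0, 0.02],
    [0, 0, 0.02],
  ],
  grip=[0.1, 0.1],
)

```text
time: 18.1
ee_pos: [0.4742, 0.2842, 0.0448]
tcp_rot: [180.0, -0.0, 124.8]
wrist_force: [-0.3, 5.7, 4.4]
opening: 0.0129
grasp_force: 40.7
```

```bash
python3 t.py
```

```text
18.1 tz [0.977 0.158 0.091] F [-0.3  5.7  4.4] yaw [ 1.7997e+02 -3.0000e-02  1.2480e+02] [0.4742 0.2842 0.0448] op 0.0129 40.7
```

Emit:
move_arm(
  offset=[
    [0, 0, 0],
  ],
  twist=[
    [0, 0, 0.02],
  ],
  grip=[0.1],
)

```text
time: 18.2
ee_pos: [0.4742, 0.2842, 0.0448]
tcp_rot: [180.0, -0.0, 123.7]
wrist_force: [-0.5, 5.3, 5.1]
opening: 0.013
grasp_force: 40.7
```

```bash
python3 t.py
```

```text
18.2 tz [0.987 0.175 0.062] F [-0.5  5.3  5.1] yaw [ 1.7997e+02 -3.0000e-02  1.2366e+02] [0.4742 0.2842 0.0448] op 0.013 40.7
```

Emit:
move_arm(
  offset=[
    [0, 0, 0],
  ],
  twist=[
    [0, 0, 0.02],
  ],
  grip=[0.1],
)

```text
time: 18.3
ee_pos: [0.4742, 0.2842, 0.0448]
tcp_rot: [180.0, -0.0, 122.5]
wrist_force: [-1.3, 4.8, 4.7]
opening: 0.0134
grasp_force: 40.7
```

```bash
python3 t.py
```

```text
18.3 tz [0.971 0.151 0.09 ] F [-1.3  4.8  4.7] yaw [ 1.7997e+02 -3.0000e-02  1.2250e+02] [0.4742 0.2842 0.0448] op 0.0134 40.7
```

Free turning reads about 0.09, with noise of ±0.03. I'll continue in 0.02 rad steps.

Emit:
move_arm(
  offset=[
    [0, 0, 0],
    [0, 0, 0],
  ],
  twist=[
    [0, 0, 0.02],
    [0, 0, 0.02],
  ],
  grip=[0.1, 0.1],
)

```text
time: 18.5
ee_pos: [0.4742, 0.2842, 0.0448]
tcp_rot: [180.0, -0.0, 120.2]
wrist_force: [-0.9, 4.6, 5.6]
opening: 0.013
grasp_force: 40.7
```

```bash
python3 t.py
```

```text
18.5 tz [1.083 0.179 0.113] F [-0.9  4.6  5.6] yaw [ 1.7997e+02 -3.0000e-02  1.2021e+02] [0.4742 0.2842 0.0448] op 0.013 40.7
```

Emit:
move_arm(
  offset=[
    [0, 0, 0],
  ],
  twist=[
    [0, 0, 0.02],
  ],
  grip=[0.1],
)

```text
time: 18.6
ee_pos: [0.4742, 0.2842, 0.0448]
tcp_rot: [180.0, -0.0, 119.1]
wrist_force: [-0.9, 4.9, 4.9]
opening: 0.0127
grasp_force: 40.7
```

```bash
python3 t.py
```

```text
18.6 tz [1.066 0.136 0.091] F [-0.9  4.9  4.9] yaw [ 1.7997e+02 -3.0000e-02  1.1906e+02] [0.4742 0.2842 0.0448] op 0.0127 40.7
```

Emit:
move_arm(
  offset=[
    [0, 0, 0],
  ],
  twist=[
    [0, 0, 0.02],
  ],
  grip=[0.1],
)

```text
time: 18.7
ee_pos: [0.4742, 0.2842, 0.0448]
tcp_rot: [180.0, -0.0, 117.9]
wrist_force: [-0.8, 5.7, 5.3]
opening: 0.0128
grasp_force: 40.7
```

```bash
python3 t.py
```

```text
18.7 tz [1.081 0.169 0.068] F [-0.8  5.7  5.3] yaw [ 1.7997e+02 -4.0000e-02  1.1791e+02] [0.4742 0.2842 0.0448] op 0.0128 40.7
```

Emit:
move_arm(
  offset=[
    [0, 0, 0],
    [0, 0, 0],
  ],
  twist=[
    [0, 0, 0.02],
    [0, 0, 0.02],
  ],
  grip=[0.1, 0.1],
)

```text
time: 18.9
ee_pos: [0.4742, 0.2842, 0.0448]
tcp_rot: [180.0, -0.0, 115.6]
wrist_force: [-0.7, 4.4, 4.6]
opening: 0.0128
grasp_force: 40.7
```

```bash
python3 t.py
```

```text
18.9 tz [1.112 0.082 0.143] F [-0.7  4.4  4.6] yaw [ 1.7997e+02 -3.0000e-02  1.1562e+02] [0.4742 0.2842 0.0448] op 0.0128 40.7
```

Emit:
move_arm(
  offset=[
    [0, 0, 0],
  ],
  twist=[
    [0, 0, 0.02],
  ],
  grip=[0.1],
)

```text
time: 19.0
ee_pos: [0.4742, 0.2842, 0.0448]
tcp_rot: [180.0, -0.0, 114.5]
wrist_force: [0.1, 5.2, 5.3]
opening: 0.013
grasp_force: 40.7
```

```bash
python3 t.py
```

```text
19.0 tz [1.075 0.109 0.151] F [0.1 5.2 5.3] yaw [ 1.7997e+02 -3.0000e-02  1.1448e+02] [0.4742 0.2842 0.0448] op 0.013 40.7
```

Emit:
move_arm(
  offset=[
    [0, 0, 0],
  ],
  twist=[
    [0, 0, 0.02],
  ],
  grip=[0.1],
)

```text
time: 19.1
ee_pos: [0.4742, 0.2842, 0.0448]
tcp_rot: [180.0, -0.0, 113.3]
wrist_force: [-0.6, 4.8, 4.0]
opening: 0.013
grasp_force: 40.7
```

```bash
python3 t.py
```

```text
19.1 tz [1.121 0.05  0.112] F [-0.6  4.8  4. ] yaw [ 1.7997e+02 -4.0000e-02  1.1333e+02] [0.4742 0.2842 0.0448] op 0.013 40.7
```

Emit:
move_arm(
  offset=[
    [0, 0, 0],
  ],
  twist=[
    [0, 0, 0.02],
  ],
  grip=[0.1],
)

```text
time: 19.2
ee_pos: [0.4742, 0.2842, 0.0448]
tcp_rot: [180.0, -0.0, 112.2]
wrist_force: [-0.6, 5.1, 4.7]
opening: 0.0129
grasp_force: 40.7
```

```bash
python3 t.py
```

```text
19.2 tz [1.083 0.08  0.096] F [-0.6  5.1  4.7] yaw [ 1.7997e+02 -3.0000e-02  1.1219e+02] [0.4742 0.2842 0.0448] op 0.0129 40.7
```

Emit:
move_arm(
  offset=[
    [0, 0, 0],
  ],
  twist=[
    [0, 0, 0.02],
  ],
  grip=[0.1],
)

```text
time: 19.3
ee_pos: [0.4742, 0.2842, 0.0448]
tcp_rot: [180.0, -0.0, 111.0]
wrist_force: [-0.1, 5.1, 4.8]
opening: 0.0129
grasp_force: 40.7
```

```bash
python3 t.py
```

```text
19.3 tz [1.12  0.081 0.11 ] F [-0.1  5.1  4.8] yaw [ 1.7997e+02 -4.0000e-02  1.1104e+02] [0.4742 0.2842 0.0448] op 0.0129 40.7
```

Emit:
move_arm(
  offset=[
    [0, 0, 0],
  ],
  twist=[
    [0, 0, 0.02],
  ],
  grip=[0.1],
)

```text
time: 19.4
ee_pos: [0.4743, 0.2843, 0.0448]
tcp_rot: [180.0, -0.0, 109.9]
wrist_force: [0.4, 5.2, 4.5]
opening: 0.0128
grasp_force: 40.7
```

```bash
python3 t.py
```

```text
19.4 tz [1.153 0.08  0.172] F [0.4 5.2 4.5] yaw [ 1.7997e+02 -4.0000e-02  1.0990e+02] [0.4743 0.2843 0.0448] op 0.0128 40.7
```

Emit:
move_arm(
  offset=[
    [0, 0, 0],
  ],
  twist=[
    [0, 0, 0.02],
  ],
  grip=[0.1],
)

```text
time: 19.5
ee_pos: [0.4743, 0.2842, 0.0448]
tcp_rot: [180.0, -0.0, 108.8]
wrist_force: [0.6, 5.5, 4.4]
opening: 0.0129
grasp_force: 40.7
```

```bash
python3 t.py
```

```text
19.5 tz [1.128 0.014 0.144] F [0.6 5.5 4.4] yaw [ 1.7997e+02 -4.0000e-02  1.0875e+02] [0.4743 0.2842 0.0448] op 0.0129 40.7
```

Emit:
move_arm(
  offset=[
    [0, 0, 0],
  ],
  twist=[
    [0, 0, 0.02],
  ],
  grip=[0.1],
)

```text
time: 19.6
ee_pos: [0.4743, 0.2843, 0.0448]
tcp_rot: [180.0, -0.0, 107.6]
wrist_force: [0.5, 5.7, 5.2]
opening: 0.013
grasp_force: 40.7
```

```bash
python3 t.py
```

```text
19.6 tz [1.126 0.051 0.222] F [0.5 5.7 5.2] yaw [ 1.7997e+02 -4.0000e-02  1.0761e+02] [0.4743 0.2843 0.0448] op 0.013 40.7
```

Emit:
move_arm(
  offset=[
    [0, 0, 0],
  ],
  twist=[
    [0, 0, 0.015],
  ],
  grip=[0.1],
)

```text
time: 19.7
ee_pos: [0.4743, 0.2843, 0.0448]
tcp_rot: [180.0, -0.0, 106.8]
wrist_force: [-0.8, 5.6, 4.9]
opening: 0.0129
grasp_force: 40.7
```

```bash
python3 t.py
```

```text
19.7 tz [ 1.115 -0.007  0.152] F [-0.8  5.6  4.9] yaw [ 1.7997e+02 -4.0000e-02  1.0675e+02] [0.4743 0.2843 0.0448] op 0.0129 40.7
```

Emit:
move_arm(
  offset=[
    [0, 0, 0],
  ],
  twist=[
    [0, 0, 0.015],
  ],
  grip=[0.1],
)

```text
time: 19.8
ee_pos: [0.4743, 0.2842, 0.0448]
tcp_rot: [180.0, -0.0, 105.9]
wrist_force: [0.2, 4.7, 4.3]
opening: 0.0131
grasp_force: 40.7
```

```bash
python3 t.py
```

```text
19.8 tz [1.04  0.031 0.184] F [0.2 4.7 4.3] yaw [ 1.7997e+02 -4.0000e-02  1.0590e+02] [0.4743 0.2842 0.0448] op 0.0131 40.7
```

Emit:
move_arm(
  offset=[
    [0, 0, 0],
  ],
  twist=[
    [0, 0, 0.01],
  ],
  grip=[0.1],
)

```text
time: 19.9
ee_pos: [0.4743, 0.2842, 0.0448]
tcp_rot: [180.0, -0.0, 105.3]
wrist_force: [-0.4, 4.9, 5.1]
opening: 0.013
grasp_force: 40.7
```

```bash
python3 t.py
```

```text
19.9 tz [1.069 0.009 0.211] F [-0.4  4.9  5.1] yaw [ 1.7997e+02 -4.0000e-02  1.0533e+02] [0.4743 0.2842 0.0448] op 0.013 40.7
```

The reading is about 0.11 above free turning, so I'll let go and withdraw upward.

Emit:
move_arm(
  offset=[
    [0, 0, 0],
    [0, 0, 0],
    [0, 0, 0],
    [0, 0, 0],
  ],
  twist=[
    [0, 0, 0],
    [0, 0, 0],
    [0, 0, 0],
    [0, 0, 0],
  ],
  grip=[0.2, 0.3, 0.35, 0.35],
)

```text
time: 20.3
ee_pos: [0.4738, 0.2833, 0.044]
tcp_rot: [-179.9, 0.0, 105.3]
wrist_force: [-0.2, -1.3, 0.7]
opening: 0.03
grasp_force: 0.0
```

Emit:
move_arm(
  offset=[
    [0, 0, -1],
    [0, 0, -4],
    [0, 0, -4],
    [0, 0, -4],
    [0, 0, 0],
  ],
  twist=[
    [0, 0, 0],
    [0, 0, 0],
    [0, 0, 0],
    [0, 0, 0],
    [0, 0, 0],
  ],
  grip=[0.35, 0.35, 0.35, 0.35, 0.35],
)

```text
time: 20.8
ee_pos: [0.4758, 0.2847, 0.1813]
tcp_rot: [179.5, -0.1, 105.3]
wrist_force: [0.2, 0.0, -0.1]
opening: 0.0297
grasp_force: 0.0
```

```bash
python3 - <<'E'
from h import *
c=shot('wrist');b=bot.get_obs();print(b['ee_pos'],b['opening'])
for t in ('jaw_face','tile_mid','slot_mid'):
    for r in finder.pinpoint(c,t)[:2]:
        z=dict(jaw_face=.019,tile_mid=.015,slot_mid=.012)[t];print(t,round(r['p'],2),np.round(r['position']),np.round(at_z(c,r['position'],z)-[.475,.2838,0],4))
# project expected tile top corners into crop
B=cv2.cvtColor(c['color'],cv2.COLOR_RGB2BGR)
p=proj(c,[.575,.2838,.015]);print(p)
cv2.imwrite('pics/w9.png',B)
E
```

```text
[0.47514617 0.28436806 0.17816944] 0.02983308885672517
jaw_face 0.92 [364. 215.] [ 0.0786 -0.0025  0.019 ]
tile_mid 0.95 [384. 218.] [ 0.0989 -0.0016  0.015 ]
tile_mid 0.69 [455. 341.] [ 0.2135 -0.1068  0.015 ]
[386.3250596  216.68692478]
```

View pics/w9.png

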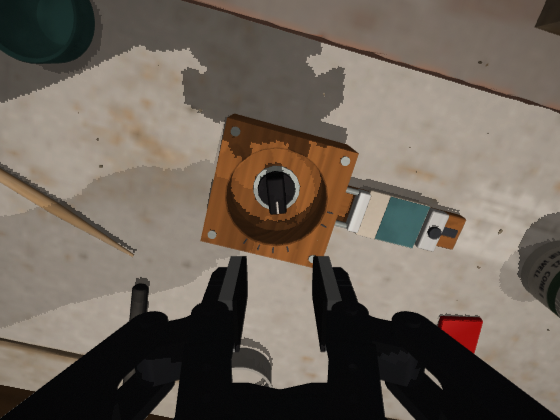

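The picture shows the tile (370–420, about 220) flat, with the jaw against it at (360,212) and the stop at (432,232). The knob stayed turned.

```bash
python3 -c "
from h import *
print(bot.job_done())"
```

```text
the job is handed in; nothing more can be done
None
```

The tile lies flat on the bed with the knob turned finger-tight (estimated 8–9 N, from noisy torque readings), and the job is handed in without a verdict returned; I viewed 11 pictures, one over the limit of 10.

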